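# Load the finished watch movements onto the test stands

## Robot

A 7-joint arm with a two-finger parallel gripper is mounted at the origin on the work surface. World frame = base frame: x ahead of the robot, y to its left, z up, the work surface at z = 0. Lengths are in m, angles in rad, forces in N, time in s.
With the tool pointing down it reaches from about 0.425 to 0.875 m from the base axis. Payload 4.7 kg.
Tool frame: the origin (TCP) lies midway between the tips of the shut fingers; the grasp point (between the pads) lies 19 mm behind it; z points along the fingers, y is the line along which they close (so a half turn about z gives the same grasp; the last joint's range is limited). The gripper opens to 87 mm and grips with 3 to 60 N. Pads are 19 mm wide; open, the fingers measure 117 mm over their backs; the gripper's body (75 mm by 190 mm) begins 51 mm behind the grasp point.
Start: joints at [-1.279, 0.321, -0.07, 1.45, 0.023, 1.371, -0.057], TCP at [0.178, 0.625, 0.223] pointing down, gripper open.
Joint ranges: [-2.86, 2.86], [-0.3, 2.09], [-1.38, 1.24], [0.06, 2.45], [-1.56, 4.7], [0.09, 2.05], [-2.69, 2.69]. Speed limits (rad/s): [2.57, 2.57, 3.14, 3.14, 3.14, 3.14, 3.14].

## Interface

Orientations are given as a rotation vector (axis times angle).
In Python, from bench import monitor, cams, workorder gives the robot as it stands.
- The arm moves only by the tool move_arm, never from a script. Its arguments are lists of equal length, an entry for each row: "slide": the shift along the tool's x, y, z in cm, a list of three; "roll": the turn about the tool's z in rad. In form: {"slide": [[dx, dy, dz], ...], "roll": [roll, ...]}. A call has 1 to 20 rows; each row is the pose to reach, as a shift and turn from the pose commanded when the call began, along the tool's axes at that moment; what a row does not reach only later rows make up. A row lasts 1/10 s, in which the tool goes at most 50 mm and 8.59 degrees, less where a joint would pass 70% of its speed; a pose out of reach is approached as far as the arm can. A call with a gripper value outside its range is refused whole. "gripper" is the finger opening in cm, from 0 to 8.7, set as the call begins (left out, the last holds). The fingers move at their own pace and stop on an object; "squeeze" is the grip in N (left out, the last holds). Time passes only in rows, so rows that repeat a pose let the fingers close. It gives the time, the measured TCP pose, the force, the opening and the grip force at its end, in the units of the state.
- monitor.get_state(): the state, without advancing time (a new reading comes with each control period).
- cams.get_image(name): name is "side" or "top"; returns the picture (384x512x3 uint8, red, green, blue); there is no depth.
- cams.get_calibration(name): a dict with "mtx" (3x3 intrinsics, pixels), "R" (3x3) and "t" (3): a world point X has camera coordinates R X + t. Camera axes: x right, y down, z forward; pixel columns grow to the right and rows downward; lengths in m; the calibration is good to about 2 mm. A picture is of the moment at which its call begins. get_calibration takes no time and is no camera call.
- workorder.close_job(): hands the job in; it is judged then, once.
The state is a dict: "time": time; "joint_positions": joint angles; "qd": joint speeds; "joint_torque": joint torques, N m; "position": TCP position; "tool_rot": TCP orientation; "ft_force": force on the tool from outside, world axes, zero at the start; "torque": the same for the moment, N m; "grip_width": opening from 0.0 (shut) to 1.0 (fully open); "grip_force": force on a finger pad.
Only numpy, scipy, OpenCV 4.12 (cv2) and the standard library are available. Lean on these libraries where they do the work, as an engineer would, in place of code of your own. Each camera call takes 0.05 s, during which the arm holds its last target. There are 200 camera calls.

## Task

Four of the watch movements are finished, shown by the coloured disc on top: stand each upright in the middle of the test stand whose felt has the same colour, one after another in the tester's order: red, blue, green, then black. Set each one down gently rather than dropping it, let go of it before you fetch the next, and leave the two unfinished movements (no coloured disc) where they are.

Things in the scene. Friction and masses are not known exactly. Their poses are not given: they have to be found in the camera images.
- movement_red: Finished watch movement in a round beige holder; its top is a red disc 32 mm across with a brass edge. Straight cylinder 40 mm in diameter (grip the beige sides, from any direction); beige part 26 mm high, top at 30 mm; about 60 g, loose, upright. Origin: centre of its underside; z up; yaw does not matter. Nothing among the work is taller than 35 mm.
- stand_red: Test stand, red: fixed low round grey base 78 mm in diameter, with a red felt disc 70 mm in diameter on top; the flat top of the felt is 8 mm above the table. Origin: centre of its underside, at table height; z up.
- movement_blue: Finished watch movement in a round beige holder; its top is a blue disc 32 mm across with a brass edge. Straight cylinder 40 mm in diameter (grip the beige sides, from any direction); beige part 26 mm high, top at 30 mm; about 60 g, loose, upright. Origin: centre of its underside; z up; yaw does not matter.
- stand_blue: Test stand, blue: fixed low round grey base 78 mm in diameter, with a blue felt disc 70 mm in diameter on top; the flat top of the felt is 8 mm above the table. Origin: centre of its underside, at table height; z up.
- movement_green: Finished watch movement in a round beige holder; its top is a green disc 32 mm across with a brass edge. Straight cylinder 40 mm in diameter (grip the beige sides, from any direction); beige part 26 mm high, top at 30 mm; about 60 g, loose, upright. Origin: centre of its underside; z up; yaw does not matter.
- stand_green: Test stand, green: fixed low round grey base 78 mm in diameter, with a green felt disc 70 mm in diameter on top; the flat top of the felt is 8 mm above the table. Origin: centre of its underside, at table height; z up.
- movement_black: Finished watch movement in a round beige holder; its top is a black disc 32 mm across with a brass edge. Straight cylinder 40 mm in diameter (grip the beige sides, from any direction); beige part 26 mm high, top at 30 mm; about 60 g, loose, upright. Origin: centre of its underside; z up; yaw does not matter.
- stand_black: Test stand, black: fixed low round grey base 78 mm in diameter, with a black felt disc 70 mm in diameter on top; the flat top of the felt is 8 mm above the table. Origin: centre of its underside, at table height; z up.
- bare_brass: Unfinished movement in the same beige holder (40 mm in diameter, 29 mm high with its plate): no coloured disc on top, but a bare brass plate 36 mm across with three small open steel gears. Loose; to be left where it is. Origin: centre of its underside; z up.
- bare_steel: Unfinished movement in the same beige holder (40 mm in diameter, 29 mm high with its plate): no coloured disc on top, but a bare silvery plate 36 mm across with three small open dark steel gears. Loose; to be left where it is. Origin: centre of its underside; z up.

How it is judged:
On the way, in this order (a step that is already met when the one before it is completed fails the run):
1. the red movement stands released in the middle of the red stand (horizontal distance between movement_red and stand_red below 0.012 m and z of movement_red in the frame of stand_red between 0.004 and 0.012 m and angle between movement_red's own z axis and vertical below 0.12 rad and contact force between movement_red and the fingers below 0.1 N and linear speed of movement_red below 0.03 m/s), for 0.2 s.
2. the blue movement stands released in the middle of the blue stand (horizontal distance between movement_blue and stand_blue below 0.012 m and z of movement_blue in the frame of stand_blue between 0.004 and 0.012 m and angle between movement_blue's own z axis and vertical below 0.12 rad and contact force between movement_blue and the fingers below 0.1 N and linear speed of movement_blue below 0.03 m/s), for 0.2 s.
3. the green movement stands released in the middle of the green stand (horizontal distance between movement_green and stand_green below 0.012 m and z of movement_green in the frame of stand_green between 0.004 and 0.012 m and angle between movement_green's own z axis and vertical below 0.12 rad and contact force between movement_green and the fingers below 0.1 N and linear speed of movement_green below 0.03 m/s), for 0.2 s.
4. the black movement stands released in the middle of the black stand (horizontal distance between movement_black and stand_black below 0.012 m and z of movement_black in the frame of stand_black between 0.004 and 0.012 m and angle between movement_black's own z axis and vertical below 0.12 rad and contact force between movement_black and the fingers below 0.1 N and linear speed of movement_black below 0.03 m/s), for 0.2 s.
At the end, for the whole second after the job is handed in: Each of the four finished movements stands upright (within 7 degrees), at rest and released, on the felt of its own colour, its axis within 12 mm of the felt's centre; both unfinished movements still stand upright within 15 mm of where they began (all of step 1 and all of step 2 and all of step 3 and all of step 4 and distance of each of bare_brass, bare_steel from where it was at the start of the episode below 0.015 m and angle between each of bare_brass, bare_steel's own z axis and vertical below 0.12 rad); the robot touches nothing.
It fails at once if an unfinished movement is moved by more than 15 mm (distance of any of bare_brass, bare_steel from where it was at the start of the episode above 0.015 m).
It fails at once if a finished movement is dropped (falls free of the fingers by more than about 15 mm) or thrown ((linear speed of movement_red above 0.55 m/s and contact force between movement_red and the fingers below 0.02 N) or (linear speed of movement_blue above 0.55 m/s and contact force between movement_blue and the fingers below 0.02 N) or (linear speed of movement_green above 0.55 m/s and contact force between movement_green and the fingers below 0.02 N) or (linear speed of movement_black above 0.55 m/s and contact force between movement_black and the fingers below 0.02 N)).
It also fails if it takes over 99 s, if anything falls off the work surface, if the arm or the gripper's body presses on something with over 40 N, if the wrist force passes 120 N, or if a joint passes its speed limit or range.

## Working session

There is one attempt and no reset: what is moved stays moved. The work goes in short steps, Python scripts to look and compute and a tool call to move; the robot and the scene stay as the last step left them, time stands still between calls to the robot, and variables do not carry over. Pictures are saved under pics/ and viewed, at most 14 in all, crops included, and the job is handed in when it is done.

Besides the shell and the picture viewer there is one more tool, called after ">>>" as name(argument=value, ...) on one line, values as JSON. move_arm: Moves the arm, as the interface text tells. Its arguments: {"type":"object","properties":{"slide":{"type":"array","items":{"type":"array","items":{"type":"number"}}},"roll":{"type":"array","items":{"type":"number"}},"gripper":{"type":"number"},"squeeze":{"type":"number"}},"required":["slide","roll"]}

```bash
mkdir -p pics; python3 - <<'E'
from bench import monitor,cams
import cv2
s=monitor.get_state();print(s['time'],s['position'],s['tool_rot'],s['grip_width'])
for n in('top','side'):
    cv2.imwrite(f'pics/{n}0.png',cams.get_image(n)[:,:,::-1]);c=cams.get_calibration(n);print(n,c['mtx'],-c['R'].T@c['t'],c['R'])
E
```

```text
0.0 [0.17816172 0.62464065 0.22163908] [-4.34821948e-01 -3.11121664e+00  2.46473708e-03] 0.9995447899799228
top [[487.02708917   0.         244.56597485]
 [  0.         487.02708917 190.88665136]
 [  0.           0.           1.        ]] [ 0.42784782 -0.00870097  1.31487434] [[-0.01638702 -0.99979191 -0.01214899]
 [-0.99685945  0.01727807 -0.07728325]
 [ 0.07747708  0.01084439 -0.99693515]]
side [[355.17492553   0.         256.71318713]
 [  0.         355.17492553 183.79361496]
 [  0.           0.           1.        ]] [0.44407991 0.77134452 0.62177035] [[-0.99576421 -0.09038466 -0.01685957]
 [-0.04237634  0.61389206 -0.78825173]
 [ 0.08159582 -0.78419841 -0.61512191]]
```

View pics/top0.png

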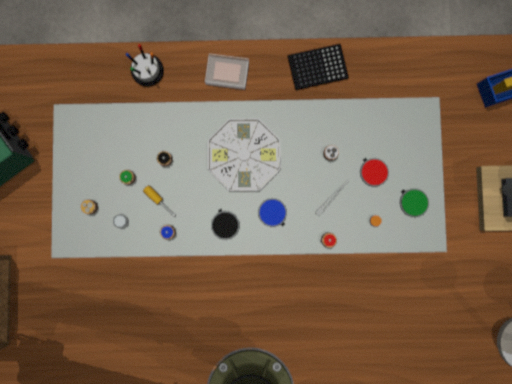

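View pics/side0.png

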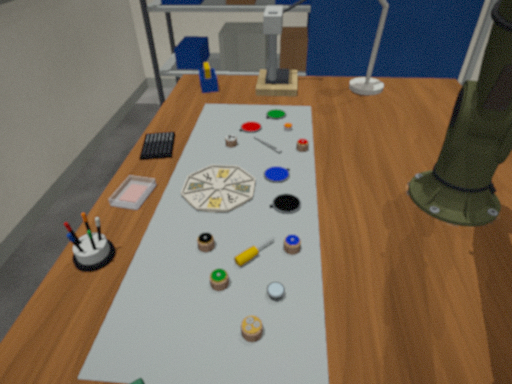

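The top view shows the red movement at (329,240), blue (168,232), green (127,177) and black (165,158). The stands are red (374,172), blue (272,212), green (414,202) and black (225,225). The bare movements are at (331,153) and (89,207). I'll enlarge the movements to check this.

```bash
python3 - <<'E'
import cv2,numpy as np
im=cv2.imread('pics/top0.png')
a=cv2.resize(im[140:250,70:270],None,fx=4,fy=4,interpolation=cv2.INTER_CUBIC)
cv2.imwrite('pics/cl.png',a)
a=cv2.resize(im[135:255,300:440],None,fx=4.5,fy=4.5,interpolation=cv2.INTER_CUBIC)
cv2.imwrite('pics/cr.png',a)
E
```

```text
(no output)
```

View pics/cl.png

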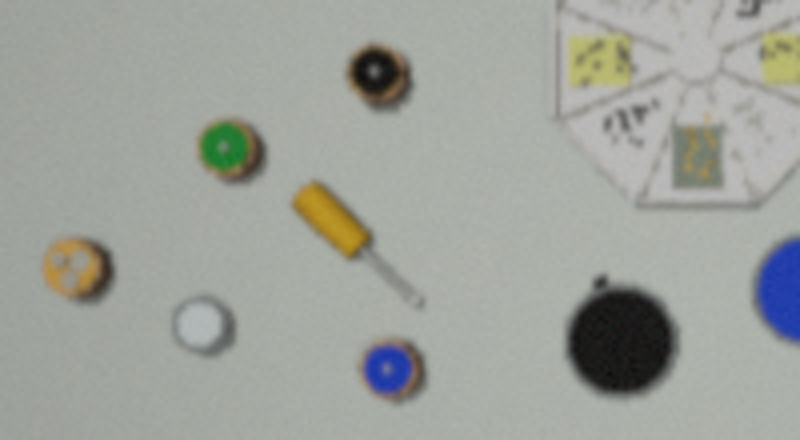

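View pics/cr.png

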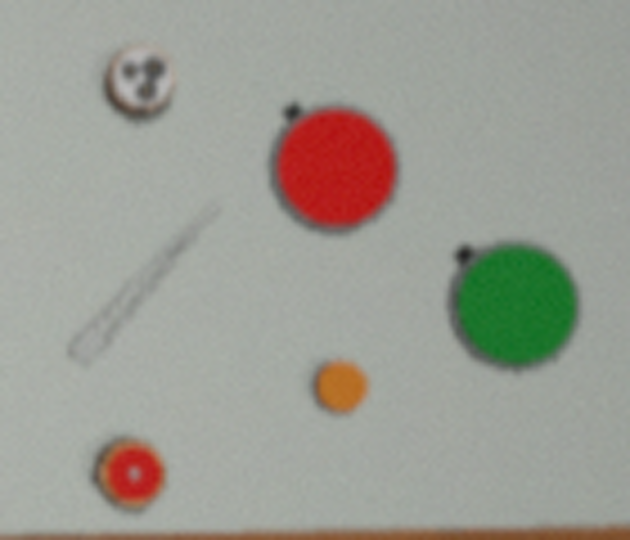

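The left crop shows the black, green and blue coloured tops, the bare brass movement and a silver cap. The right crop shows red, the bare steel movement, and the red and green stands. I'll get the disc centres by colour and check them against the side camera.

```bash
cat > h.py <<'E'
import cv2,numpy as np
from bench import cams,monitor
def ray(n,u,v,z):
    c=cams.get_calibration(n);d=c['R'].T@np.linalg.solve(c['mtx'],[u,v,1]);o=-c['R'].T@c['t']
    return (o+d*(z-o[2])/d[2])[:2]
def proj(n,X):
    c=cams.get_calibration(n);p=c['mtx']@(c['R']@np.array(X)+c['t']);return p[:2]/p[2]
def mask(im,col):
    h=cv2.cvtColor(im,cv2.COLOR_BGR2HSV);H,S,V=[h[:,:,i].astype(int) for i in range(3)]
    if col=='black': return (V<60)
    r={'red':(H<6)|(H>174),'green':(H>45)&(H<80),'blue':(H>105)&(H<130)}[col]
    return r&(S>140)&(V>60)
def blob(im,col,u,v,w):
    x0,y0=int(round(u))-w,int(round(v))-w
    m=mask(im[y0:y0+2*w+1,x0:x0+2*w+1],col).astype(np.uint8)
    m=cv2.morphologyEx(m,cv2.MORPH_CLOSE,np.ones((3,3)))
    n,l,s,c=cv2.connectedComponentsWithStats(m)
    i=1+np.argmax(s[1:,4]);return c[i]+[x0,y0],s[i,4]
E
python3 - <<'E'
from h import *
T=cv2.imread('pics/top0.png');S=cv2.imread('pics/side0.png')
M=dict(red=(329,240),blue=(167,232),green=(126,177),black=(164,158))
K=dict(red=(374,172),blue=(272,212),green=(414,202),black=(225,225))
for nm,D,z,d,w in(('mov',M,.03,.032,12),('stand',K,.008,.07,24)):
  for k,(u,v) in D.items():
    c,a=blob(T,k,u,v,w);p=ray('top',*c,z)
    q=proj('side',[*p,z]);
    try: cs,_=blob(S,k,*q,8 if z>.02 else 16);ps=ray('side',*cs,z)
    except Exception as e: ps=e
    print(nm,k,c.round(1),'diam mm',round(2e3*np.sqrt(a/np.pi)/487*1.3,1),p.round(4),'side',np.round(ps,4),'r',np.hypot(*p).round(3))
for k,(u,v,z) in dict(brass=(88.3,206.6,.029),steel=(331,152.8,.029),cap=(119.8,220.8,.02),orange=(375.3,220.5,.02),driver=(152,194,.02)).items(): print(k,ray('top',u,v,z).round(4))
E
```

```text
mov red [329.5 240. ] diam mm 30.7 [ 0.3948 -0.2151] side [ 0.3975 -0.2136] r 0.45
mov blue [166.5 231.8] diam mm 28.6 [0.4231 0.2127] side [0.4253 0.2135] r 0.474
mov green [126.  176.4] diam mm 28.6 [0.5718 0.32  ] side [0.5744 0.3239] r 0.655
mov black [163.4 157.5] diam mm 27.6 [0.6208 0.2203] side [0.6225 0.223 ] r 0.659
stand red [374.3 171.9] diam mm 68.5 [ 0.5746 -0.3445] side [ 0.5773 -0.3405] r 0.67
stand blue [272.  212.1] diam mm 67.4 [ 0.4711 -0.0672] side [ 0.4726 -0.0633] r 0.476
stand green [414.3 202.4] diam mm 66.5 [ 0.4907 -0.4482] side [ 0.4932 -0.4431] r 0.665
stand black [224.9 224.9] diam mm 66.5 [0.4389 0.0597] side [0.441  0.0634] r 0.443
brass [0.4932 0.4204]
steel [ 0.6253 -0.2262]
cap [0.4544 0.3389]
orange [ 0.4439 -0.3392]
driver [0.5244 0.2528]
```

All sizes and reaches fit, and the two cameras agree to within 3–4 mm, so I'll use their mean. The first move goes to (0.5, 0.3) and turns the tool so that its x is along world +Y and its y along world +X.

>>> move_arm(slide=[[-39.9,-22.4,0],[-39.9,-22.4,0],[-39.9,-22.4,0],[-39.9,-22.4,0],[-39.9,-22.4,0],[-39.9,-22.4,0],[-39.9,-22.4,0],[-39.9,-22.4,0],[-39.9,-22.4,0],[-39.9,-22.4,0],[-39.9,-22.4,0],[-39.9,-22.4,0],[-39.9,-22.4,0]], roll=[1.293,1.293,1.293,1.293,1.293,1.293,1.293,1.293,1.293,1.293,1.293,1.293,1.293], gripper=5.6, squeeze=20)

```text
time: 1.4
position: [0.4989, 0.3024, 0.2223]
tool_rot: [-2.216, -2.225, 0.001]
ft_force: [0.2, -0.5, -0.5]
grip_width: 0.642
grip_force: 0.0
```

>>> move_arm(slide=[[-40,0,10],[-40,0,10],[-40,0,10],[-40,0,10],[-40,0,10],[-40,0,10],[-40,0,10],[-40,0,10],[-51.7,-10.3,14],[-51.7,-10.3,14],[-51.7,-10.3,14],[-51.7,-10.3,14],[-51.7,-10.3,14],[-51.7,-10.3,14],[-51.7,-10.3,14]], roll=[0,0,0,0,0,0,0,0,0,0,0,0,0,0,0])

```text
time: 2.9
position: [0.3992, -0.215, 0.083]
tool_rot: [2.217, 2.225, 0.001]
ft_force: [0.3, -0.1, -0.9]
grip_width: 0.641
grip_force: 0.0
```

>>> move_arm(slide=[[0,-0.1,1.5],[0,-0.2,3],[0,-0.2,4.5],[0,-0.2,6],[0,-0.2,7],[0,-0.2,7.8],[0,-0.2,7.8],[0,-0.2,7.8],[0,-0.2,7.8]], roll=[0,0,0,0,0,0,0,0,0])

```text
time: 3.8
position: [0.3962, -0.2169, 0.0051]
tool_rot: [2.221, 2.221, 0.001]
ft_force: [0.5, -0.2, -0.3]
grip_width: 0.643
grip_force: 0.0
```

```bash
python3 - <<'E'
from h import *
im=cams.get_image('side')[:,:,::-1];u,v=proj('side',[.396,-.2145,.03]).astype(int);print(u,v)
cv2.imwrite('pics/g1.png',cv2.resize(im[v-40:v+35,u-50:u+50],None,fx=7,fy=7,interpolation=cv2.INTER_CUBIC))
E
```

```text
302 140
```

View pics/g1.png

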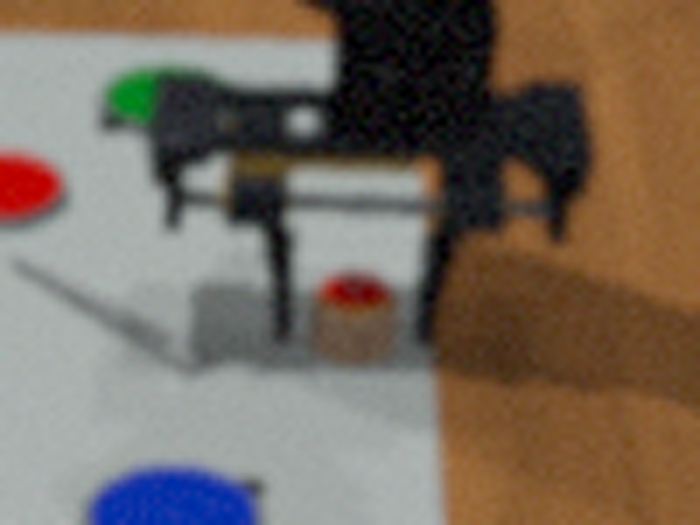

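The open fingers straddle the red movement (crop 355,315) evenly, so I'll close.

>>> move_arm(slide=[[0.2,0,0],[0.2,0,0],[0.2,0,0],[0.2,0,0],[0.2,0,0],[0.2,0,0],[0.2,0,0],[0.2,0,0]], roll=[0,0,0,0,0,0,0,0], gripper=3)

```text
time: 4.65
position: [0.3958, -0.2147, 0.0047]
tool_rot: [2.221, 2.221, 0.001]
ft_force: [-0.7, 1.0, 3.5]
grip_width: 0.453
grip_force: 20.0
```

>>> move_arm(slide=[[0,0,-1],[0,0,-3],[0,0,-5],[-1,1.5,-6],[-3,4,-6],[-5.3,7,-6],[-7.6,10,-6],[-9.8,13,-6],[-11.5,15.5,-6],[-12.5,17.3,-6],[-12.8,18,-6],[-12.8,18,-6],[-12.8,18,-6]], roll=[0,0,0,0,0,0,0,0,0,0,0,0,0])

```text
time: 5.95
position: [0.5745, -0.3423, 0.0645]
tool_rot: [-2.221, -2.22, 0.0]
ft_force: [0.7, -0.3, -1.7]
grip_width: 0.45
grip_force: 20.0
```

>>> move_arm(slide=[[0,0.1,1],[0,0.1,2.2],[0,0.1,3.4],[0,0.1,4.2],[0,0.1,4.6],[0,0.1,4.9],[0,0.1,5.1],[0,0.1,5.1],[0,0.1,5.1]], roll=[0,0,0,0,0,0,0,0,0])

```text
time: 6.85
position: [0.5768, -0.3429, 0.0139]
tool_rot: [2.221, 2.221, 0.0]
ft_force: [0.5, -0.3, -0.5]
grip_width: 0.454
grip_force: 20.0
```

>>> move_arm(slide=[[0,0,0.1],[0,0,0.1],[0,0,0.1]], roll=[0,0,0])

```text
time: 7.15
position: [0.5768, -0.3429, 0.0128]
tool_rot: [2.221, 2.221, 0.001]
ft_force: [0.2, 0.4, -1.5]
grip_width: 0.454
grip_force: 20.0
```

>>> move_arm(slide=[[0,0,0],[0,0,0],[0,0,0],[0,0,0],[0,0,0],[0,0,-1],[0,0,-3],[0,0,-6],[0,0,-9],[0,0,-9]], roll=[0,0,0,0,0,0,0,0,0,0], gripper=5.6)

```text
time: 8.15
position: [0.5791, -0.345, 0.1084]
tool_rot: [2.216, 2.215, 0.004]
ft_force: [-0.1, -0.6, -0.2]
grip_width: 0.644
grip_force: 0.0
```

>>> move_arm(slide=[[55.6,-15.2,2],[55.6,-15.2,2],[55.6,-15.2,2],[55.6,-15.2,2],[55.6,-15.2,2],[55.6,-15.2,2],[55.6,-15.2,2],[55.6,-15.2,2],[55.6,-15.2,2],[55.6,-15.2,2],[55.6,-15.2,2],[55.6,-15.2,2],[55.6,-15.2,2],[55.6,-15.2,2],[55.6,-15.2,2],[55.6,-15.2,2]], roll=[0,0,0,0,0,0,0,0,0,0,0,0,0,0,0,0])

```text
time: 9.75
position: [0.4251, 0.2118, 0.0826]
tool_rot: [2.224, 2.218, -0.0]
ft_force: [0.9, -0.4, -0.4]
grip_width: 0.648
grip_force: 0.0
```

```bash
python3 - <<'E'
from h import *
im=cams.get_image('top')[:,:,::-1].copy()
print(monitor.get_state()['position'])
u,v=proj('top',[.576,-.3425,.03]).astype(int)
c,a=blob(im,'blue',*proj('top',[.424,.213,.03]),12);print('blue',c,a)
cv2.imwrite('pics/p1.png',cv2.resize(im[140:260,40:460],(800,229),interpolation=cv2.INTER_CUBIC))
E
```

```text
[0.4250889  0.21197745 0.08266092]
blue [171.  231.5] 4
```

View pics/p1.png

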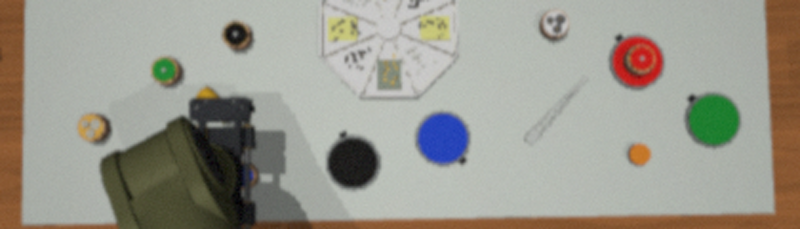

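The red movement (crop 641,59) is centred on its felt (637,61), as the small shift is parallax. Next I'll descend on blue and close.

>>> move_arm(slide=[[0,0,1.5],[0.1,0,3],[0.1,0,4.5],[0.1,0,6],[0.1,0,7],[0.1,0,7.7],[0.1,0,7.7],[0.1,0,7.7],[0.1,0,7.7]], roll=[0,0,0,0,0,0,0,0,0])

```text
time: 10.7
position: [0.4251, 0.2146, 0.0062]
tool_rot: [2.221, 2.221, 0.002]
ft_force: [0.6, 0.5, 0.4]
grip_width: 0.643
grip_force: 0.0
```

>>> move_arm(slide=[[0,0,0],[0,0,0],[0,0,0],[0,0,0],[0,0,0],[0,0,0],[0,0,0],[0,0,0]], roll=[0,0,0,0,0,0,0,0], gripper=3)

```text
time: 11.5
position: [0.4247, 0.2144, 0.0058]
tool_rot: [-2.221, -2.221, -0.001]
ft_force: [-1.5, -0.6, 3.6]
grip_width: 0.453
grip_force: 20.0
```

>>> move_arm(slide=[[0,0,-1],[0,0,-3],[0,0,-5],[-1.2,0.2,-6],[-3.5,0.6,-6],[-6.5,1.1,-6],[-10,1.7,-6],[-13.5,2.3,-6],[-17,2.9,-6],[-20.5,3.5,-6],[-23.5,4,-6],[-26,4.4,-6],[-27.3,4.6,-6],[-27.8,4.7,-6],[-27.8,4.7,-6],[-27.8,4.7,-6]], roll=[0,0,0,0,0,0,0,0,0,0,0,0,0,0,0,0])

```text
time: 13.1
position: [0.4712, -0.0631, 0.0654]
tool_rot: [-2.22, -2.222, 0.0]
ft_force: [0.2, 0.1, -1.5]
grip_width: 0.449
grip_force: 20.0
```

>>> move_arm(slide=[[0,0,1],[0,0,2.2],[0,0,3.4],[0,0,4.2],[0,0,4.7],[0,0,5],[0,0,5.1],[0,0,5.1],[0,0,5.1],[0,0,5.1]], roll=[0,0,0,0,0,0,0,0,0,0])

```text
time: 14.1
position: [0.4719, -0.0637, 0.0149]
tool_rot: [2.221, 2.221, 0.001]
ft_force: [-0.1, -0.2, -1.2]
grip_width: 0.451
grip_force: 20.0
```

>>> move_arm(slide=[[0,0,0.1],[0,0,0.1],[0,0,0.1]], roll=[0,0,0])

```text
time: 14.4
position: [0.4719, -0.0637, 0.0138]
tool_rot: [2.221, 2.221, 0.001]
ft_force: [-0.5, 0.4, 1.6]
grip_width: 0.45
grip_force: 20.0
```

>>> move_arm(slide=[[0,0,0],[0,0,0],[0,0,0],[0,0,0],[0,0,0],[0,0,-1],[0,0,-3],[0,0,-6],[0,0,-8],[0,0,-8]], roll=[0,0,0,0,0,0,0,0,0,0], gripper=5.6)

```text
time: 15.4
position: [0.4741, -0.0639, 0.0969]
tool_rot: [2.219, 2.219, 0.009]
ft_force: [0.8, -0.9, -1.3]
grip_width: 0.643
grip_force: 0.0
```

>>> move_arm(slide=[[38.6,10.1,1],[38.6,10.1,1],[38.6,10.1,1],[38.6,10.1,1],[38.6,10.1,1],[38.6,10.1,1],[38.6,10.1,1],[38.6,10.1,1],[38.6,10.1,1],[38.6,10.1,1],[38.6,10.1,1],[38.6,10.1,1],[38.6,10.1,1]], roll=[0,0,0,0,0,0,0,0,0,0,0,0,0])

```text
time: 16.7
position: [0.5728, 0.3208, 0.084]
tool_rot: [-2.224, -2.219, -0.001]
ft_force: [-0.4, 0.2, -0.1]
grip_width: 0.645
grip_force: 0.0
```

```bash
python3 - <<'E'
from h import *
im=cams.get_image('top')[:,:,::-1].copy()
print(monitor.get_state()['position'],proj('top',[.472,-.0652,.03]))
cv2.imwrite('pics/p2.png',cv2.resize(im[140:260,40:460],(800,229),interpolation=cv2.INTER_CUBIC))
E
```

```text
[0.57280457 0.32111266 0.08399847] [271.64372582 211.49061397]
```

View pics/p2.png

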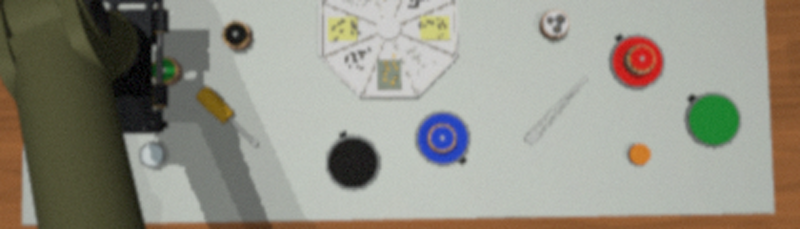

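Blue is centred at (442,138) and the gripper is over green. I'll descend and grip.

>>> move_arm(slide=[[0,0,1.5],[0,0,3],[0,0,4.5],[0,0,6],[0,0,7.2],[0,0,7.9],[0,0,7.9],[0,0,7.9],[0,0,7.9]], roll=[0,0,0,0,0,0,0,0,0])

```text
time: 17.65
position: [0.5733, 0.3226, 0.0054]
tool_rot: [2.221, 2.221, 0.003]
ft_force: [0.6, 0.4, -0.2]
grip_width: 0.648
grip_force: 0.0
```

>>> move_arm(slide=[[0,0,0],[0,0,0],[0,0,0],[0,0,0],[0,0,0],[0,0,0],[0,0,0],[0,0,0]], roll=[0,0,0,0,0,0,0,0], gripper=3)

```text
time: 18.45
position: [0.5728, 0.3224, 0.0049]
tool_rot: [2.221, 2.221, 0.001]
ft_force: [-1.2, -1.0, 2.5]
grip_width: 0.449
grip_force: 20.0
```

>>> move_arm(slide=[[0,0,-1],[0,0,-3],[0,0,-5],[-1.2,-0.1,-7],[-3.5,-0.4,-7],[-7,-0.7,-7],[-11,-1.2,-7],[-15,-1.6,-7],[-19,-2,-7],[-23,-2.4,-7],[-27,-2.8,-7],[-31,-3.3,-7],[-35,-3.7,-7],[-39,-4.1,-7],[-42,-4.4,-7],[-44,-4.6,-7],[-45,-4.7,-7],[-45,-4.7,-7]], roll=[0,0,0,0,0,0,0,0,0,0,0,0,0,0,0,0,0,0])

```text
time: 20.25
position: [0.5252, -0.1291, 0.0747]
tool_rot: [2.224, 2.218, -0.0]
ft_force: [0.7, 1.1, -0.6]
grip_width: 0.452
grip_force: 20.0
```

>>> move_arm(slide=[[-1.2,-0.1,0],[-3.5,-0.4,0],[-7,-0.7,0],[-11,-1.2,0],[-15,-1.6,0],[-19,-2,0],[-23,-2.4,0],[-27,-2.9,0],[-29.5,-3.2,0],[-31,-3.3,0],[-31.8,-3.4,0],[-31.8,-3.4,0],[-31.8,-3.4,0]], roll=[0,0,0,0,0,0,0,0,0,0,0,0,0])

```text
time: 21.55
position: [0.4926, -0.4438, 0.0743]
tool_rot: [-2.218, -2.223, -0.002]
ft_force: [-0.4, -0.8, -0.6]
grip_width: 0.452
grip_force: 20.0
```

>>> move_arm(slide=[[0,0,1],[0,0,2.4],[0,0,3.8],[0,0,5],[0,0,5.6],[0,0,5.9],[0,0,6.1],[0,0,6.1],[0,0,6.1],[0,0,6.1]], roll=[0,0,0,0,0,0,0,0,0,0])

```text
time: 22.55
position: [0.4918, -0.446, 0.0141]
tool_rot: [2.221, 2.221, 0.0]
ft_force: [-0.2, -0.0, -1.2]
grip_width: 0.454
grip_force: 20.0
```

>>> move_arm(slide=[[0,0,0.1],[0,0,0.1],[0,0,0.1]], roll=[0,0,0])

```text
time: 22.85
position: [0.4919, -0.446, 0.013]
tool_rot: [2.221, 2.221, 0.0]
ft_force: [0.1, 0.0, 1.8]
grip_width: 0.455
grip_force: 20.0
```

>>> move_arm(slide=[[0,0,0],[0,0,0],[0,0,0],[0,0,0],[0,0,0],[0,0,-1],[0,0,-3],[0,0,-6],[0,0,-9],[0,0,-9]], roll=[0,0,0,0,0,0,0,0,0,0], gripper=5.6)

```text
time: 23.85
position: [0.4935, -0.4485, 0.1082]
tool_rot: [2.216, 2.215, 0.002]
ft_force: [-0.1, -0.9, -0.3]
grip_width: 0.644
grip_force: 0.0
```

>>> move_arm(slide=[[66.8,13,2],[66.8,13,2],[66.8,13,2],[66.8,13,2],[66.8,13,2],[66.8,13,2],[66.8,13,2],[66.8,13,2],[66.8,13,2],[66.8,13,2],[66.8,13,2],[66.8,13,2],[66.8,13,2],[66.8,13,2],[66.8,13,2],[66.8,13,2],[66.8,13,2],[66.8,13,2]], roll=[0,0,0,0,0,0,0,0,0,0,0,0,0,0,0,0,0,0])

```text
time: 25.65
position: [0.6218, 0.22, 0.0828]
tool_rot: [2.224, 2.218, -0.0]
ft_force: [-0.9, 0.2, -1.0]
grip_width: 0.644
grip_force: 0.0
```

```bash
python3 - <<'E'
from h import *
im=cams.get_image('top')[:,:,::-1].copy()
print(monitor.get_state()['position'])
cv2.imwrite('pics/p3.png',cv2.resize(im[140:260,40:460],(800,229),interpolation=cv2.INTER_CUBIC))
E
```

```text
[0.62179765 0.22020531 0.08286401]
```

View pics/p3.png

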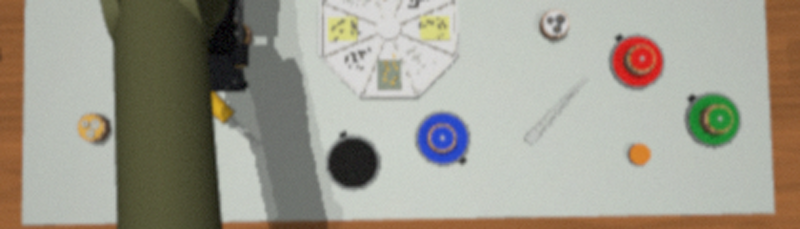

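Green stands at (718,119) on its stand (713,120), and the offset is parallax as before. Black is next.

>>> move_arm(slide=[[0,0,1.5],[0,0,3],[0,0,4.5],[0,0,6],[0,0,7.1],[0,0,7.8],[0,0,7.8],[0,0,7.8],[0,0,7.8]], roll=[0,0,0,0,0,0,0,0,0])

```text
time: 26.6
position: [0.6223, 0.2225, 0.0054]
tool_rot: [2.221, 2.221, 0.002]
ft_force: [-0.8, -0.4, -0.9]
grip_width: 0.643
grip_force: 0.0
```

>>> move_arm(slide=[[0,0,0],[0,0,0],[0,0,0],[0,0,0],[0,0,0],[0,0,0],[0,0,0],[0,0,0]], roll=[0,0,0,0,0,0,0,0], gripper=3)

```text
time: 27.4
position: [0.6218, 0.2224, 0.0049]
tool_rot: [2.221, 2.222, 0.001]
ft_force: [0.8, -0.9, 3.4]
grip_width: 0.449
grip_force: 20.0
```

>>> move_arm(slide=[[0,0,-1],[0,0,-3],[0,0,-5],[-1,-1.1,-6],[-2.8,-3.2,-6],[-5.2,-5.9,-6],[-7.7,-8.7,-6],[-10.2,-11.5,-6],[-12.7,-14.3,-6],[-14.7,-16.6,-6],[-15.7,-17.8,-6],[-16.1,-18.2,-6],[-16.1,-18.2,-6],[-16.1,-18.2,-6]], roll=[0,0,0,0,0,0,0,0,0,0,0,0,0,0])

```text
time: 28.8
position: [0.4406, 0.0619, 0.065]
tool_rot: [2.22, 2.221, 0.002]
ft_force: [-0.1, 0.7, -0.8]
grip_width: 0.449
grip_force: 20.0
```

>>> move_arm(slide=[[0,0,1],[0,0,2.2],[0,0,3.4],[0,0,4.2],[0,0,4.7],[0,0,5],[0,0,5.1],[0,0,5.1],[0,0,5.1],[0,0,5.1]], roll=[0,0,0,0,0,0,0,0,0,0])

```text
time: 29.8
position: [0.4399, 0.0614, 0.0139]
tool_rot: [2.221, 2.221, 0.001]
ft_force: [0.2, 0.5, -0.6]
grip_width: 0.449
grip_force: 20.0
```

Release, rise, then move aside.

>>> move_arm(slide=[[0,0,0.1],[0,0,0.1],[0,0,0.1]], roll=[0,0,0])

```text
time: 30.1
position: [0.4399, 0.0615, 0.0129]
tool_rot: [2.221, 2.221, 0.001]
ft_force: [-0.4, 0.4, 1.4]
grip_width: 0.452
grip_force: 20.0
```

>>> move_arm(slide=[[0,0,0],[0,0,0],[0,0,0],[0,0,0],[0,0,0],[0,0,-1],[0,0,-3],[0,0,-6],[0,0,-10],[0,0,-14],[25,10,-16],[25,10,-16],[25,10,-16],[25,10,-16],[25,10,-16],[25,10,-16],[25,10,-16],[25,10,-16]], roll=[0,0,0,0,0,0,0,0,0,0,0,0,0,0,0,0,0,0], gripper=5.6)

```text
time: 31.9
position: [0.5395, 0.3106, 0.1727]
tool_rot: [2.221, 2.221, -0.002]
ft_force: [0.4, -1.2, -0.9]
grip_width: 0.64
grip_force: 0.0
```

```bash
python3 - <<'E'
from h import *
im=cams.get_image('top')[:,:,::-1].copy()
cv2.imwrite('pics/p4.png',cv2.resize(im[140:260,200:460],(800,369),interpolation=cv2.INTER_CUBIC))
cv2.imwrite('pics/s4.png',cams.get_image('side')[:,:,::-1])
E
```

```text
(no output)
```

View pics/p4.png

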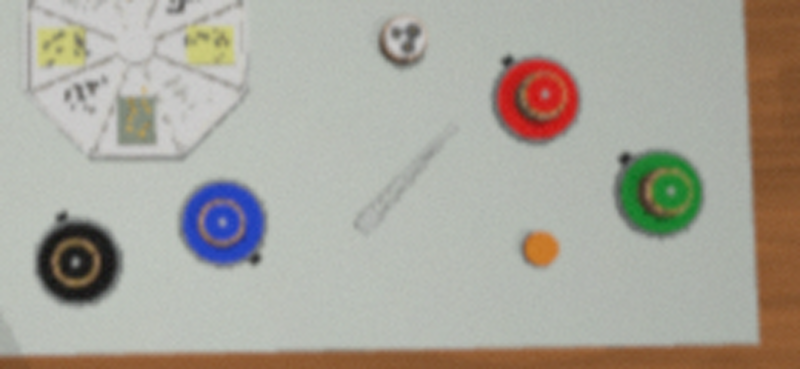

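View pics/s4.png

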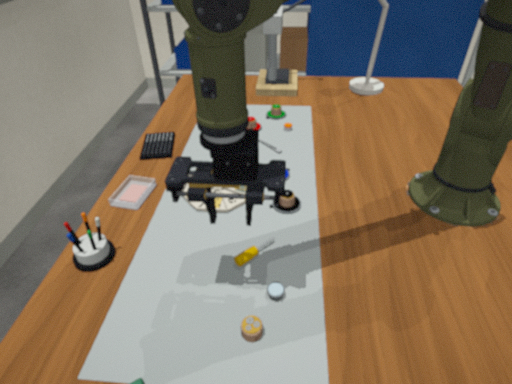

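All four movements stand centred on their own felts once parallax is allowed for: black (75,262), blue (222,222), red (545,94) and green (671,190). Both bare movements are where they began, so I'm handing in.

```bash
python3 -c "
from bench import workorder;print(workorder.close_job())"
```

```text
the job is handed in; nothing more can be done
None
```

The red, blue, green and black movements were set upright and released, in that order, each in the middle of its own stand; both unfinished ones were left untouched, and I handed the job in at about 32 s (no verdict was returned).

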